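# Reset the cup warmer's cut-out key in its covered well

### The arm

A 6-joint arm with a two-finger parallel gripper is mounted at the origin on the work surface. World frame = base frame: x ahead of the robot, y to its left, z up, the work surface at z = 0. Lengths are in mm, angles in rad, forces in N, time in s.
With the tool pointing down it reaches from about 350 to 775 mm from the base axis. Payload 7.3 kg.
Tool frame: the origin (TCP) lies between the finger pads; the fingertips stand tcp_to_tips ahead of it and the grasp point (between the pads) lies 5 mm behind it (tcp_to_tips is the distance from the TCP to the fingertips, in mm); z points along the fingers, x is the direction in which the jaws open and shut, and the axes are right-handed (so a half turn about z gives the same grasp; the last joint's range is limited). The gripper opens to 92 mm and grips with 3 to 60 N. Pads are 19 mm wide; open, the fingers measure 130 mm over their backs; the gripper's body (75 mm by 190 mm) begins 47 mm behind the grasp point.
Start: joints at [-1.461, 0.342, 1.524, -0, 1.275, -0.146], TCP at [132.857, -507.93, 240.741] pointing down, gripper open.
Joint ranges: [-2.53, 2.53], [-0.77, 2.02], [0.04, 2.7], [-1, 4.14], [0.28, 2.66], [-3.11, 3.11]. Speed limits (rad/s): [2.57, 2.57, 3.14, 3.14, 3.14, 3.14].

### API

Orientations are given as [roll, pitch, yaw] about the fixed x, y, z axes, in that order (R = Rz(yaw) Ry(pitch) Rx(roll)).
In Python, from plant import * gives the robot as it stands.
- The arm moves only by the tool drive_tool, never from a script. Its argument "deltas" is a list of rows, each an object of numbers: "hand": the gripper's target within -1 to 1 (shut at 1, half-way at 0, fully open at -1); "tx", "ty", "tz": the shift along the tool's x, y, z each as a share of 4 cm, from -1 to 1; "wx", "wy", "wz": the turn, a rotation vector about the tool's x, y, z each as a share of 5 degrees, from -1 to 1. In form: [{"hand": .., "tx": .., "ty": .., "tz": .., "wx": .., "wy": .., "wz": ..}, ...]. A call has 1 to 20 rows; each row shifts and turns the commanded pose from where the row before left it, along the tool's axes as they then stand; what a row does not reach is not made up. A row lasts 1/12 s, in which the tool goes at most 41.7 mm and 7.16 degrees, less where a joint would pass 70% of its speed; a pose out of reach is approached as far as the arm can. A call with a number of a shift or a turn outside -1 to 1 is refused whole. A call with a gripper value outside its range is refused whole. The fingers move at their own pace and stop on an object; the grip force is fixed at half the most. Time passes only in rows, so rows that do not move let the fingers close. It gives the time, the measured TCP pose, the force and the opening at its end, in the units of the state.
- get_obs(): the state, without advancing time (a new reading comes with each control period).
- capture(name): name is "side" or "top"; returns the picture (420x560x3 uint8, red, green, blue); there is no depth.
- camera_model(name): a dict with "fx", "fy", "cx", "cy" (pixels), "D" ([k1, k2, p1, p2, k3] as OpenCV has them; the pictures are not rectified), "rvec" (rotation vector, rad) and "tvec" (3), from world to camera coordinates, as OpenCV has them. Camera axes: x right, y down, z forward; pixel columns grow to the right and rows downward; lengths in mm; the calibration is good to about 2 mm. A picture is of the moment at which its call begins. camera_model takes no time and is no camera call.
- close_job(): hands the job in, once; it reports no verdict.
The state is a dict: "time": time; "joint_positions": joint angles; "dq": joint speeds; "tau": joint torques, N m; "tool_pos": TCP position; "tcp_rot": TCP orientation; "contact_force": force on the tool from outside, world axes, zero at the start; "moment": the same for the moment, N m; "grip_width": finger opening in mm.
Only numpy, scipy, OpenCV 4.12 (cv2) and the standard library are available. Lean on these libraries where they do the work, as an engineer would, in place of code of your own. Each camera call takes 0.05 s, during which the arm holds its last target.

### The job

The cup warmer with the round plate has tripped: with shut fingertips, push the sliding cover of its round well fully open by its ridge, reach into the well and press the sunken reset key fully down for two full seconds, then let it up and push the cover fully shut again. Push gently and grasp nothing; leave the power keys, the warmer with the square plate, the mug, the cup and everything else on the counter as they are, and finish clear.

Things in the scene. Friction and masses are not known exactly. Their poses are not given: they have to be found in the camera images.
- round_warmer: The one to reset: a white plastic cup warmer, fixed to the counter, 260 (its x) x 230 (its y) x 50 mm high. Origin at the centre of its underside on the counter; own x points from its control strip (the side nearest the robot, own x -130 to -50 mm) to its round (124 mm diameter) steel warming plate (centre at own x +50, top 54 mm high), own z up. Its yaw differs from start to start, up to 15 degrees either way. Both warmers are alike but for the plate's outline.
- round_warmer_well (a point): centre of the mouth of its round reset well, level with the casing's top (50 mm above the counter), at own (-85, -55) mm. The well is 48 mm across with straight walls; the key's top lies 22 mm below the mouth. The sliding cover lies over it when shut. Axes as the warmer's.
- round_warmer_cover (a joint): position in m of its sliding cover: 0 = fully shut over the round well (left shut or up to 0.012 ajar at the start), 0.062 = fully open at its end stop; it slides along the warmer's own +y. At 0.055 the well is just clear. The cover is a flat grey plate 60 (own x) x 62 (own y) x 4 mm lying on the casing between two low rails; it stays where it is left and takes about 1.5 N plus a little drag to slide.
- round_warmer_ridge (a point): centre of the top of the thumb ridge on the sliding cover, moving with it. The ridge is an upright rib 8 mm thick (own y), 46 mm long (own x), standing 14 mm above the cover's plate; its top is 68.5 mm above the counter. With the cover fully shut it stands straight over the well's centre. Axes as the warmer's.
- round_warmer_reset (a joint): travel in m of its reset key at the bottom of the round well: 0 = up, 0.006 = fully down; spring-loaded, 1.5 N to start and 5 N fully down; comes back up by itself.
- round_warmer_reset_top (a point): centre of the top of that reset key (a grey disc 30 mm across), 28 mm above the counter when up; moves down with it.
- round_warmer_power (a joint): travel in m of its power key, 0 = up, 0.006 = fully down: a 24 mm square key 22 mm deep in the open square well. Not to be pressed.
- round_warmer_square_well (a point): centre of the mouth of the open square well (36 x 36 mm) with the power key, 50 mm above the counter at own (-85, +82) mm.
- square_warmer: The other one, to be left alone: a white plastic cup warmer, fixed to the counter, 260 (its x) x 230 (its y) x 50 mm high. Origin at the centre of its underside on the counter; own x points from its control strip (the side nearest the robot, own x -130 to -50 mm) to its square (124 x 124 mm) steel warming plate (centre at own x +50, top 54 mm high), own z up. Its yaw differs from start to start, up to 15 degrees either way. Both warmers are alike but for the plate's outline.
- square_warmer_well (a point): centre of the mouth of its round reset well, level with the casing's top (50 mm above the counter), at own (-85, -55) mm. The well is 48 mm across with straight walls; the key's top lies 22 mm below the mouth. The sliding cover lies over it when shut. Axes as the warmer's.
- square_warmer_cover (a joint): position in m of its sliding cover: 0 = fully shut over the round well (left shut or up to 0.012 ajar at the start), 0.062 = fully open at its end stop; it slides along the warmer's own +y. At 0.055 the well is just clear. The cover is a flat grey plate 60 (own x) x 62 (own y) x 4 mm lying on the casing between two low rails; it stays where it is left and takes about 1.5 N plus a little drag to slide.
- square_warmer_ridge (a point): centre of the top of the thumb ridge on the sliding cover, moving with it. The ridge is an upright rib 8 mm thick (own y), 46 mm long (own x), standing 14 mm above the cover's plate; its top is 68.5 mm above the counter. With the cover fully shut it stands straight over the well's centre. Axes as the warmer's.
- square_warmer_reset (a joint): travel in m of its reset key at the bottom of the round well: 0 = up, 0.006 = fully down; spring-loaded, 1.5 N to start and 5 N fully down; comes back up by itself.
- square_warmer_reset_top (a point): centre of the top of that reset key (a grey disc 30 mm across), 28 mm above the counter when up; moves down with it.
- square_warmer_power (a joint): travel in m of its power key, 0 = up, 0.006 = fully down: a 24 mm square key 22 mm deep in the open square well. Not to be pressed.
- square_warmer_square_well (a point): centre of the mouth of the open square well (36 x 36 mm) with the power key, 50 mm above the counter at own (-85, +82) mm.
- mug: white mug with a side handle, 76 mm across, 85 mm high, loose, standing on the round warming plate; origin at the centre of its underside
- cup: white cup, 72 mm across, 60 mm high, loose, standing on the square warming plate; origin at the centre of its underside
- cup_stack: loose stack of paper cups, 80 mm across, 162 mm high, at the left side; origin under its centre
- sugar_jar: loose glass jar, 80 mm across, 110 mm high, at the right side; origin under its centre
- tea_tin: loose tin, 70 mm across, 120 mm high, at the right side; origin under its centre
- spoon: loose steel spoon 150 mm long, lying at the left side; origin under its middle

How it is judged (in metres and radians):
On the way, in this order (a step that is already met when the one before it is completed fails the run):
1. the round-plate warmer's cover is pushed open (within 6 mm of its stop) (value of joint round_warmer_cover above 0.056 m), for 0.2 s.
2. its reset key is held down (at least 4.5 of 6 mm) for 1.6 s (value of joint round_warmer_reset above 0.0045 m), for 1.6 s.
3. the key is up again and the cover is pushed shut (within 4 mm) (value of joint round_warmer_cover below 0.004 m and value of joint round_warmer_reset below 0.0015 m), for 0.2 s.
At the end, for the whole second after the job is handed in: The round-plate warmer's cover is within 4 mm of fully shut, all keys are up (within 1.5 mm), the other warmer's cover is within 6 mm of where it was, and the mug, cup and the other loose things are within 15 mm of where they stood (all of step 3 and value of joint each of round_warmer_power, square_warmer_power, square_warmer_reset below 0.0015 m and distance of square_warmer_ridge from where it was at the start of the episode below 0.006 m and distance of each of mug, cup, cup_stack, sugar_jar, tea_tin, spoon from where it was at the start of the episode below 0.015 m); the robot touches nothing.
It fails at once if a power key is pressed (3 mm or more) (value of joint any of round_warmer_power, square_warmer_power above 0.003 m).
It fails at once if the square-plate warmer's cover is moved by 6 mm or its reset key pressed (distance of square_warmer_ridge from where it was at the start of the episode above 0.006 m or value of joint square_warmer_reset above 0.003 m).
It fails at once if the cover is pinched or forced (more than 40 N on it) (contact force between the fingers and round_warmer_cover above 40 N).
It fails at once if the reset key is forced (more than 40 N) (contact force between the fingers and round_warmer_reset above 40 N).
It fails at once if a bystander is lifted, carried or shoved by 15 mm or more (distance of any of mug, cup, cup_stack, sugar_jar, tea_tin, spoon from where it was at the start of the episode above 0.015 m).
It also fails if it takes over 53 s, if anything falls off the work surface, if the arm or the gripper's body presses on something with over 40 N, if the wrist force passes 120 N, or if a joint passes its speed limit or range.

## Working session

There is one attempt and no reset: what is moved stays moved. The work goes in short steps, Python scripts to look and compute and a tool call to move; the robot and the scene stay as the last step left them, time stands still between calls to the robot, and variables do not carry over. Pictures are saved under pics/ and viewed, and the job is handed in when it is done.

Besides the shell and the picture viewer there is one more tool, called after "Emit:" as name([rows], argument=value, ...), one row to a line, values as JSON. drive_tool: Moves the arm, as the interface text tells. Its arguments: {"type":"object","properties":{"deltas":{"type":"array","items":{"type":"object","properties":{"hand":{"type":"number"},"tx":{"type":"number"},"ty":{"type":"number"},"tz":{"type":"number"},"wx":{"type":"number"},"wy":{"type":"number"},"wz":{"type":"number"}}}}},"required":["deltas"]}

```bash
mkdir -p pics; ls; python3 - <<'E'
from plant import *
import cv2
o=get_obs();print(o)
for n in("top","side"):
    cv2.imwrite(f"pics/{n}0.png",capture(n)[:,:,::-1]);print(camera_model(n))
E
```

```text
pics
{'time': 0.0, 'joint_positions': array([-1.46100947e+00,  3.42692280e-01,  1.52501455e+00,  2.14466765e-05,
        1.27540599e+00, -1.46006421e-01]), 'dq': array([ 0.0005633 , -0.00077767,  0.0006264 , -0.00021969, -0.00021363,
        0.00064631]), 'tau': array([-7.76026391e-04, -4.31246281e+01, -2.44222373e+01,  7.17707165e-02,
        5.58627828e-02, -9.20887464e-05]), 'tool_pos': array([ 132.81333491, -507.52298552,  240.06161387]), 'tcp_rot': array([-3.14135120e+00,  1.50100676e-03, -1.31500912e+00]), 'contact_force': array([-0.78357887,  0.49943462, -0.0602938 ]), 'moment': array([-0.04080686, -0.0318256 ,  0.00479788]), 'grip_width': 92.03962783027337}
{'fx': 505.84801099490653, 'fy': 505.84801099490653, 'cx': 279.08230317359437, 'cy': 214.79592045934976, 'D': array([-0.19399021,  0.        ,  0.        ,  0.        ,  0.        ]), 'rvec': array([ 2.17389042, -2.13987752,  0.09222013]), 'tvec': array([  -6.12505062,  526.65930422, 1753.51226587])}
{'fx': 534.7898882629507, 'fy': 534.7898882629507, 'cx': 278.54038691821034, 'cy': 210.23807042623247, 'D': array([-0.1951143,  0.       ,  0.       ,  0.       ,  0.       ]), 'rvec': array([ 0.14961538, -2.72194294,  1.45233254]), 'tvec': array([ 518.37242269,   89.74613056, 1487.19614106])}
```

View pics/top0.png

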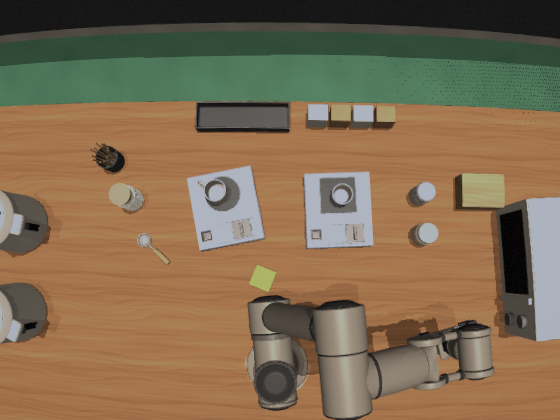

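View pics/side0.png

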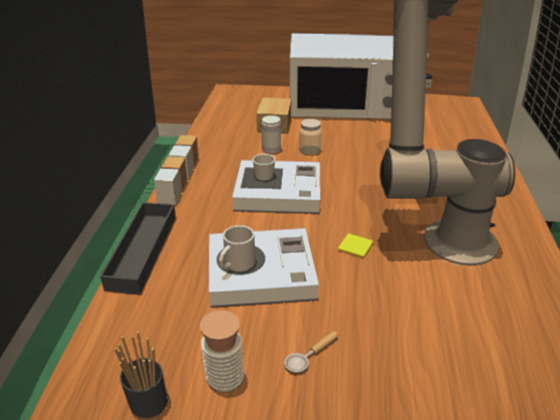

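The round plate (with mug) is on the left warmer, around (225,208) in the top view and (262,265) in the side view. The cover is near (242,229) and the square well near (207,236). I'll zoom in on both.

```bash
python3 - <<'E'
import cv2
a=cv2.imread("pics/top0.png")[160:255,180:270];cv2.imwrite("pics/topz.png",cv2.resize(a,None,fx=6,fy=6,interpolation=cv2.INTER_CUBIC))
a=cv2.imread("pics/side0.png")[220:310,200:325];cv2.imwrite("pics/sidez.png",cv2.resize(a,None,fx=6,fy=6,interpolation=cv2.INTER_CUBIC))
E
```

```text
(no output)
```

View pics/topz.png

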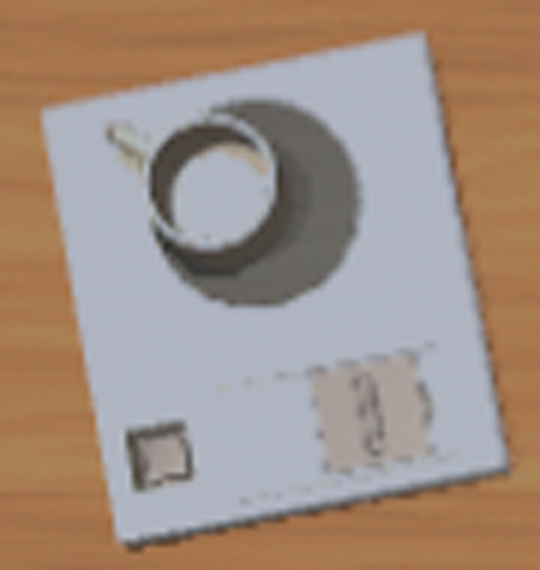

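View pics/sidez.png

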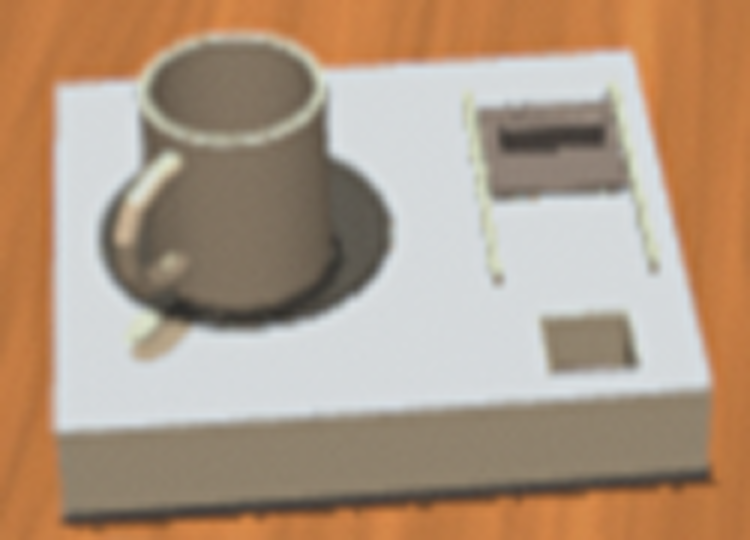

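The top view shows the casing's top-face corners, the cover near zoomed (370,415) and the square well near (160,455). The side view shows the same, with the cover nearly shut. Next I fit the top face in both views.

```bash
cat > h.py <<'E'
import numpy as np, cv2
from plant import *
def rays(name,px,z):
    m=camera_model(name);K=np.array([[m['fx'],0,m['cx']],[0,m['fy'],m['cy']],[0,0,1]])
    u=cv2.undistortPoints(np.float64(px).reshape(-1,1,2),K,m['D']).reshape(-1,2)
    R=cv2.Rodrigues(m['rvec'])[0];c=-R.T@m['tvec'];d=np.c_[u,np.ones(len(u))]@R
    return (c+d*((z-c[2])/d[:,2])[:,None])[:,:2]
def own(p,o,yaw):
    c,s=np.cos(yaw),np.sin(yaw);return (np.asarray(p)-o)@np.array([[c,-s],[s,c]])
def world(p,o,yaw):
    c,s=np.cos(yaw),np.sin(yaw);return np.asarray(p)@np.array([[c,s],[-s,c]])+o
E
python3 - <<'E'
from h import *
for n,(x0,y0,x1,y1),zs in(("top",(180,160,270,255),6),("side",(200,220,325,310),6)):
    im=cv2.imread(f"pics/{n}0.png")
    b,g,r=[im[:,:,i].astype(int) for i in range(3)]
    m=((b>150)&(b>=r-5)).astype(np.uint8)
    mm=np.zeros_like(m);mm[y0:y1,x0:x1]=m[y0:y1,x0:x1]
    cs=cv2.findContours(mm,cv2.RETR_EXTERNAL,cv2.CHAIN_APPROX_NONE)[0]
    c=max(cs,key=cv2.contourArea)
    w=rays(n,c.reshape(-1,2),50.).astype(np.float32)
    hull=cv2.convexHull(w)
    (cx,cy),(a,bb),ang=cv2.minAreaRect(w);print(n,cx,cy,a,bb,ang,cv2.contourArea(c))
    print(cv2.boxPoints(cv2.minAreaRect(w)))
    # cover
    h=cv2.cvtColor(im,cv2.COLOR_BGR2HSV)
    q=cv2.approxPolyDP(cv2.convexHull(c),4,True).reshape(-1,2);print(q.tolist(),rays(n,q,50.).round(1).tolist())
E
```

```text
top 547.882568359375 192.23626708984375 259.35870361328125 229.91773986816406 12.147704124450684 4650.5
[[396.91583  277.33228 ]
 [445.29803   52.562748]
 [698.8493   107.14026 ]
 [650.4671   331.9098  ]]
[[250, 166], [263, 237], [200, 249], [187, 179]] [[695.9, 107.2], [446.1, 56.1], [400.5, 275.2], [647.1, 330.3]]
side 546.1055908203125 190.81549072265625 256.58319091796875 228.26235961914062 12.133118629455566 3960.0
[[396.69125  275.43237 ]
 [444.6683    52.268982]
 [695.5199   106.19861 ]
 [647.54285  329.362   ]]
[[304, 229], [316, 284], [210, 291], [210, 235]] [[445.7, 54.0], [401.2, 274.6], [647.6, 327.1], [694.9, 109.2]]
```

Both views agree: centre about (547, 191.5), size 259 x 229, yaw about 12.1°. Next I check the square well, the cover and the ridge in own axes.

```bash
python3 - <<'E'
from h import *
o=np.array([547.,191.5]);yaw=np.deg2rad(12.14)
print("well",world([-85,-55],o,yaw),"sq",world([-85,82],o,yaw))
# zoom pixel -> image px -> own
def z(n,p,h):
    off={'top':(180,160),'side':(200,220)}[n]
    q=(np.float64(p)+.5)/6-.5+off
    return own(rays(n,q,h),o,yaw).round(1).tolist()
print("sq top",z('top',[[126,430],[186,422],[192,480],[135,490]],50))
print("sq side",z('side',[[540,316],[628,313],[637,370],[550,374]],50))
print("cover top TL,TR,BR,BL",z('top',[[312,376],[415,353],[432,450],[325,472]],54.5))
print("cover side",z('side',[[478,108],[612,100],[628,190],[490,195]],54.5))
print("ridge top L,R centre ends",z('top',[[367,373],[377,456]],68.5))
print("ridge side top edges",z('side',[[500,124],[605,120],[500,150],[605,147]],68.5))
im=cv2.imread('pics/top0.png');print(cv2.cvtColor(im,cv2.COLOR_BGR2GRAY)[218:242,230:254])
E
```

```text
well [475.46744647 119.85438753] sq [446.65619122 253.79060956]
sq top [[-65.0, 99.4], [-67.3, 63.9], [-101.2, 66.6], [-100.5, 100.5]]
sq side [[-67.5, 62.4], [-103.5, 64.3], [-102.2, 99.5], [-67.3, 98.2]]
cover top TL,TR,BR,BL [[-55.8, -13.8], [-54.3, -75.0], [-111.5, -74.1], [-112.0, -10.9]]
cover side [[-56.2, -75.3], [-115.9, -75.1], [-113.9, -10.5], [-55.0, -13.2]]
ridge top L,R centre ends [[-61.8, -46.6], [-109.9, -43.3]]
ridge side top edges [[-62.6, -44.2], [-108.0, -42.4], [-60.6, -25.9], [-105.4, -23.4]]
[[180 180 180 180 180 180 180 180 180 180 180 180 179 179 181 174 162 156
  158 164 169 173 175 180]
 [180 180 180 180 180 180 179 176 176 180 174 161 158 154 156 169 165 159
  147 152 176 180 181 181]
 [180 180 176 176 180 175 161 153 148 156 170 165 160 156 157 164 165 164
  152 157 180 180 180 181]
 [175 161 148 138 157 170 164 158 154 156 163 164 162 161 162 162 162 162
  160 165 180 180 181 180]
 [170 152 156 149 157 163 163 161 157 149 144 144 162 162 162 161 162 162
  165 173 180 180 180 180]
 [178 169 162 159 160 161 160 160 145 124 149 143 150 162 161 162 163 162

[... 1145 characters left out ...]
80 180 177 166 161 161 160 162 161 158 139 112 135 160 164 164 164
  166 169 166 154 162 179]
 [180 180 180 174 161 161 160 161 163 162 162 158 150 156 168 162 151 147
  151 173 171 174 170 165]
 [180 180 180 167 142 161 162 161 163 167 162 149 146 150 173 171 172 168
  168 179 177 177 177 176]
 [180 180 180 169 150 163 153 143 150 177 175 173 169 161 169 176 180 179
  178 180 179 179 181 180]
 [179 180 180 178 174 175 174 169 163 171 172 169 179 177 177 179 180 180
  180 180 181 180 174 159]
 [180 180 179 174 177 172 169 179 177 177 177 177 180 180 180 179 180 175
  159 151 145 131 122 111]
 [173 168 179 179 179 178 177 180 180 180 180 179 175 159 149 145 132 121
  110  97  97  96  95  86]]
```

Ridge centre is at own y ≈ -44 (cover about 11 mm ajar), and the mug is at own (51, 13.5). At own x = -95 the gripper body clears the mug by about 13 mm, with the jaw axis along own x. I'll swing over at the current height, shutting the fingers on the way.

Emit:
drive_tool([
  {"hand": 1,"ty": -0.38,"tx": -0.03,"wz": -0.35},
  {"hand": 1,"ty": -0.38,"tx": -0.03,"wz": -0.35},
  {"hand": 1,"ty": -0.78,"tx": -0.07,"wz": -0.7},
  {"hand": 1,"ty": -0.78,"tx": -0.07,"wz": -0.7},
  {"hand": 1,"ty": -0.78,"tx": -0.07,"wz": -0.7},
  {"hand": 1,"ty": -0.78,"tx": -0.07,"wz": -0.7},
  {"hand": 1,"ty": -0.78,"tx": -0.07,"wz": -0.7},
  {"hand": 1,"ty": -0.78,"tx": -0.07,"wz": -0.7},
  {"hand": 1,"ty": -0.78,"tx": -0.07,"wz": -0.7},
  {"hand": 1,"ty": -0.78,"tx": -0.07,"wz": -0.7},
  {"hand": 1,"ty": -0.77,"tx": -0.07,"wz": -0.7},
  {"hand": 1,"ty": -0.77,"tx": -0.07,"wz": -0.7},
  {"hand": 1,"ty": -0.77,"tx": -0.07,"wz": -0.7},
  {"hand": 1,"ty": -0.77,"tx": -0.07,"wz": -0.7},
  {"hand": 1,"ty": -0.76,"tx": -0.07,"wz": -0.7},
  {"hand": 1,"ty": -0.76,"tx": -0.07,"wz": -0.7},
  {"hand": 1,"ty": -0.75,"tx": -0.07,"wz": -0.7},
  {"hand": 1,"ty": -0.75,"tx": -0.07,"wz": -0.7},
  {"hand": 1,"ty": -0.75,"tx": -0.07,"wz": -0.7},
  {"hand": 1,"ty": -0.75,"tx": -0.07,"wz": -0.7},
])

```text
invalid input
```

Emit:
drive_tool([
  {"hand": 1,"ty": -0.74,"tx": -0.07,"wz": -0.7},
  {"hand": 1,"ty": -0.74,"tx": -0.07,"wz": -0.7},
  {"hand": 1,"ty": -0.74,"tx": -0.07,"wz": -0.7},
  {"hand": 1,"ty": -0.6,"tx": -0.07,"wz": -0.6},
  {"hand": 1,"ty": -0.4,"tx": -0.03,"wz": -0.4},
  {"hand": 1,"ty": -0.3,"tx": -0.03,"wz": -0.3},
  {"hand": 1,"ty": -0.1,"tx": 0,"wz": -0.3},
  {"hand": 1},
])

```text
invalid input
```

```bash
cat >> h.py <<'E'
O=np.array([547.,191.5]);YAW=np.deg2rad(12.14)
def go(own_xy,tipz):
    "shares needed (sum) along tool axes to reach own xy and tip height, yaw aligned"
    s=get_obs();p=s['tool_pos'];y=s['tcp_rot'][2]
    from scipy.spatial.transform import Rotation as Ro
    R=Ro.from_euler('xyz',s['tcp_rot']).as_matrix()
    tips=p+R@[0,0,tcp_to_tips]
    print('t',s['time'],'tips own',own(tips[:2],O,YAW).round(1),'z',tips[2].round(1),'rot',(s['tcp_rot']).round(4),'F',s['contact_force'].round(1),'w',s['grip_width'])
    t=np.r_[world(own_xy,O,YAW),tipz]
    print('shift shares',(R.T@(t-tips)/40).round(3),'wz',(-(np.rad2deg(YAW-y))/5).round(3))
E
python3 - <<'E'
from h import *
go([-95,-70],120)
E
```

```text
t 0.1 tips own [-552.  -596.3] z 226.1 rot [-3.1414e+00  1.3000e-03 -1.3150e+00] F [ 0.4  0.5 -0.6] w 91.85937885650591
shift shares [-12.641 -11.99    2.672] wz -17.497
```

Emit:
drive_tool([
  {"hand": 1,"tx": -0.03,"ty": -0.38,"tz": 0,"wx": 0,"wy": 0,"wz": -0.35},
])

```text
time: 0.18
tool_pos: [145.7, -503.3, 240.2]
tcp_rot: [3.141, 0.001, -1.287]
contact_force: [-0.7, 0.9, 0.0]
grip_width: 88.1
```

All keys are required in each row.

Emit:
drive_tool([
  {"hand": 1,"tx": -0.03,"ty": -0.38,"tz": 0,"wx": 0,"wy": 0,"wz": -0.35},
  {"hand": 1,"tx": -0.07,"ty": -0.78,"tz": 0,"wx": 0,"wy": 0,"wz": -0.7},
  {"hand": 1,"tx": -0.07,"ty": -0.78,"tz": 0,"wx": 0,"wy": 0,"wz": -0.7},
  {"hand": 1,"tx": -0.07,"ty": -0.78,"tz": 0,"wx": 0,"wy": 0,"wz": -0.7},
  {"hand": 1,"tx": -0.07,"ty": -0.78,"tz": 0,"wx": 0,"wy": 0,"wz": -0.7},
  {"hand": 1,"tx": -0.07,"ty": -0.78,"tz": 0,"wx": 0,"wy": 0,"wz": -0.7},
  {"hand": 1,"tx": -0.07,"ty": -0.78,"tz": 0,"wx": 0,"wy": 0,"wz": -0.7},
  {"hand": 1,"tx": -0.07,"ty": -0.78,"tz": 0,"wx": 0,"wy": 0,"wz": -0.7},
  {"hand": 1,"tx": -0.07,"ty": -0.78,"tz": 0,"wx": 0,"wy": 0,"wz": -0.7},
  {"hand": 1,"tx": -0.07,"ty": -0.77,"tz": 0,"wx": 0,"wy": 0,"wz": -0.7},
  {"hand": 1,"tx": -0.07,"ty": -0.77,"tz": 0,"wx": 0,"wy": 0,"wz": -0.7},
  {"hand": 1,"tx": -0.07,"ty": -0.77,"tz": 0,"wx": 0,"wy": 0,"wz": -0.7},
  {"hand": 1,"tx": -0.07,"ty": -0.77,"tz": 0,"wx": 0,"wy": 0,"wz": -0.7},
  {"hand": 1,"tx": -0.07,"ty": -0.76,"tz": 0,"wx": 0,"wy": 0,"wz": -0.7},
  {"hand": 1,"tx": -0.07,"ty": -0.76,"tz": 0,"wx": 0,"wy": 0,"wz": -0.7},
  {"hand": 1,"tx": -0.07,"ty": -0.75,"tz": 0,"wx": 0,"wy": 0,"wz": -0.7},
  {"hand": 1,"tx": -0.07,"ty": -0.75,"tz": 0,"wx": 0,"wy": 0,"wz": -0.7},
  {"hand": 1,"tx": -0.07,"ty": -0.75,"tz": 0,"wx": 0,"wy": 0,"wz": -0.7},
  {"hand": 1,"tx": -0.07,"ty": -0.75,"tz": 0,"wx": 0,"wy": 0,"wz": -0.7},
])

```text
time: 1.77
tool_pos: [480.7, -75.0, 240.3]
tcp_rot: [-3.142, 0.001, -0.151]
contact_force: [0.1, 0.2, 1.1]
grip_width: 0.2
```

Emit:
drive_tool([
  {"hand": 1,"tx": -0.07,"ty": -0.74,"tz": 0,"wx": 0,"wy": 0,"wz": -0.7},
  {"hand": 1,"tx": -0.07,"ty": -0.74,"tz": 0,"wx": 0,"wy": 0,"wz": -0.7},
  {"hand": 1,"tx": -0.07,"ty": -0.74,"tz": 0,"wx": 0,"wy": 0,"wz": -0.7},
  {"hand": 1,"tx": -0.06,"ty": -0.6,"tz": 0,"wx": 0,"wy": 0,"wz": -0.6},
  {"hand": 1,"tx": -0.03,"ty": -0.4,"tz": 0,"wx": 0,"wy": 0,"wz": -0.4},
  {"hand": 1,"tx": -0.03,"ty": -0.3,"tz": 0,"wx": 0,"wy": 0,"wz": -0.3},
  {"hand": 1,"tx": 0,"ty": -0.1,"tz": 0,"wx": 0,"wy": 0,"wz": -0.3},
  {"hand": 1,"tx": 0,"ty": 0,"tz": 0,"wx": 0,"wy": 0,"wz": 0},
])

```text
time: 2.43
tool_pos: [471.6, 68.6, 240.6]
tcp_rot: [3.141, 0.0, 0.171]
contact_force: [-0.0, 0.1, 0.4]
grip_width: 0.7
```

```bash
python3 - <<'E'
from h import *
go([-95,-70],120)
E
```

```text
t 2.4333 tips own [ -99.6 -104.3] z 226.6 rot [3.1415e+00 4.0000e-04 1.7090e-01] F [-0.   0.1  0.4] w 0.679996131503027
shift shares [ 0.08  -0.862  2.664] wz -0.47
```

Emit:
drive_tool([
  {"hand": 1,"tx": 0.04,"ty": -0.4,"tz": 0.4,"wx": 0,"wy": 0,"wz": -0.24},
  {"hand": 1,"tx": 0.04,"ty": -0.4,"tz": 0.6,"wx": 0,"wy": 0,"wz": -0.23},
  {"hand": 1,"tx": 0,"ty": 0,"tz": 0.8,"wx": 0,"wy": 0,"wz": 0},
  {"hand": 1,"tx": 0,"ty": 0,"tz": 0.8,"wx": 0,"wy": 0,"wz": 0},
  {"hand": 1,"tx": 0,"ty": 0,"tz": 0.2,"wx": 0,"wy": 0,"wz": 0},
  {"hand": 1,"tx": 0,"ty": 0,"tz": 0,"wx": 0,"wy": 0,"wz": 0},
])

```text
time: 2.93
tool_pos: [468.0, 99.2, 126.8]
tcp_rot: [-3.141, 0.005, 0.208]
contact_force: [-0.8, 0.2, -0.1]
grip_width: 0.5
```

```bash
python3 - <<'E'
from h import *
go([-95,-72],60)
for n in("top","side"):
    a=capture(n)[:,:,::-1];cv2.imwrite(f"pics/{n}1.png",a)
a=cv2.imread("pics/side1.png")[160:310,190:380];cv2.imwrite("pics/sidez1.png",cv2.resize(a,None,fx=4,fy=4,interpolation=cv2.INTER_CUBIC))
E
```

```text
t 2.9333 tips own [-96.7 -73.6] z 112.8 rot [-3.1411  0.0053  0.208 ] F [-0.8  0.2 -0.1] w 0.49936168875331904
shift shares [ 0.049 -0.04   1.32 ] wz -0.044
```

View pics/sidez1.png

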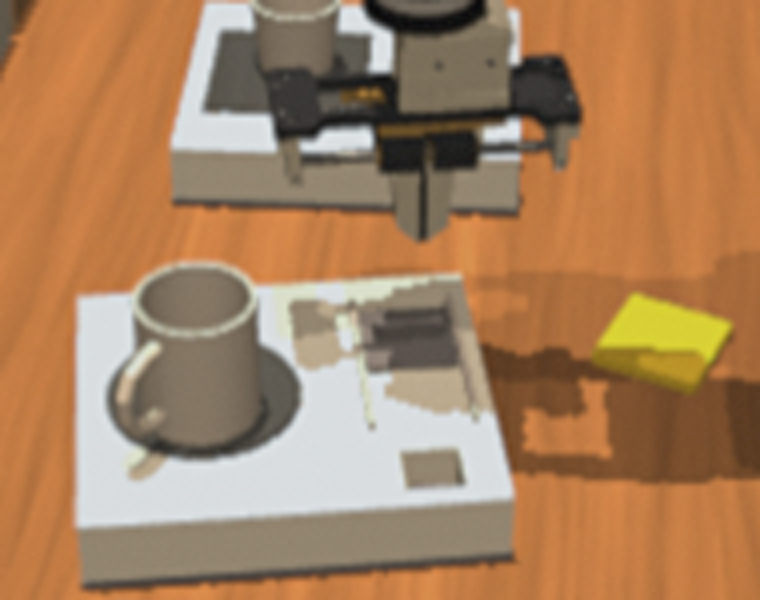

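The shut fingers hang over the far side of the cover, with the tips at zoomed (420,238). The gripper's prongs hang at (293,183) and (562,168). I'll measure the prongs and tips for clearance.

```bash
python3 - <<'E'
from h import *
def vp(n,p,y):  # intersect with own y=const plane -> own x, z
    out=[]
    for q in p:
        a=own(rays(n,[q],0.),O,YAW)[0];b=own(rays(n,[q],100.),O,YAW)[0]
        t=(y-a[1])/(b[1]-a[1]);out.append(((a+t*(b-a))[0].round(1),round(100*t,1)))
    return out
f=lambda x,y:((x+.5)/4-.5+190,(y+.5)/4-.5+160)
print(vp("side",[f(420,238),f(400,220),f(440,220),f(390,165),f(455,165),f(293,183),f(278,150),f(562,168),f(580,120)],-73.6))
E
```

```text
[(np.float64(-96.1), np.float64(112.4)), (np.float64(-82.9), np.float64(127.4)), (np.float64(-108.9), np.float64(125.6)), (np.float64(-76.1), np.float64(170.0)), (np.float64(-117.7), np.float64(167.2)), (np.float64(-14.5), np.float64(160.5)), (np.float64(-5.5), np.float64(185.8)), (np.float64(-187.0), np.float64(160.4)), (np.float64(-196.7), np.float64(195.9))]
```

The measured tip position matches the kinematics within 1 mm, and clearances hold. Now I descend behind the ridge.

Emit:
drive_tool([
  {"hand": 1,"tx": 0.05,"ty": -0.02,"tz": 0.3,"wx": 0,"wy": 0.06,"wz": -0.04},
  {"hand": 1,"tx": 0,"ty": 0,"tz": 0.4,"wx": 0,"wy": 0,"wz": 0},
  {"hand": 1,"tx": 0,"ty": 0,"tz": 0.3,"wx": 0,"wy": 0,"wz": 0},
  {"hand": 1,"tx": 0,"ty": 0,"tz": 0.2,"wx": 0,"wy": 0,"wz": 0},
  {"hand": 1,"tx": 0,"ty": 0,"tz": 0.1,"wx": 0,"wy": 0,"wz": 0},
  {"hand": 1,"tx": 0,"ty": 0,"tz": 0,"wx": 0,"wy": 0,"wz": 0},
  {"hand": 1,"tx": 0,"ty": 0,"tz": 0,"wx": 0,"wy": 0,"wz": 0},
])

```text
time: 3.62
tool_pos: [471.9, 101.4, 77.6]
tcp_rot: [3.141, -0.007, 0.213]
contact_force: [-0.3, -0.8, 0.5]
grip_width: 0.4
```

```bash
python3 - <<'E'
from h import *
go([-95,-62],59)
a=capture("side")[160:310,190:380,::-1];cv2.imwrite("pics/sidez2.png",cv2.resize(a,None,fx=4,fy=4,interpolation=cv2.INTER_CUBIC))
E
```

```text
t 3.6167 tips own [-92.3 -72.3] z 63.6 rot [ 3.1412 -0.0067  0.2129] F [-0.3 -0.8  0.5] w 0.41881871636192497
shift shares [-0.069 -0.259  0.114] wz 0.011
```

View pics/sidez2.png

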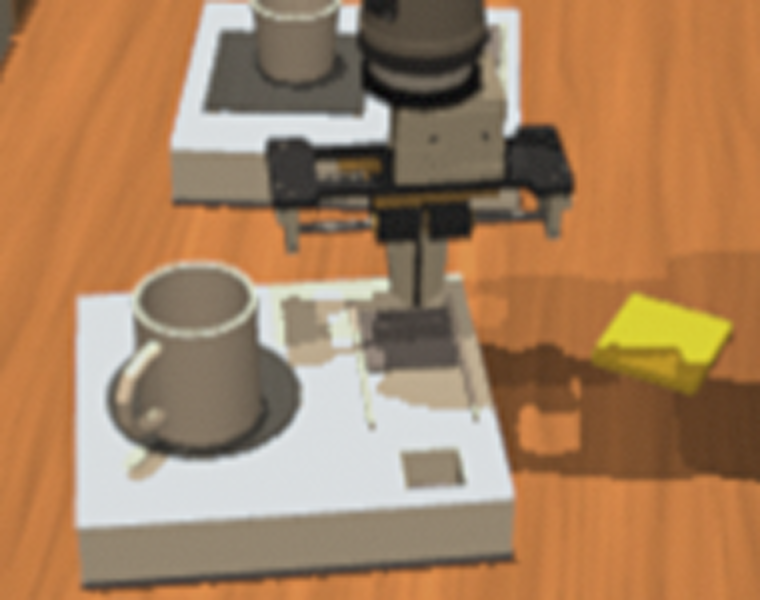

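The tips are at (415,305), just behind the ridge. I push slowly along own +y and check the contact.

Emit:
drive_tool([
  {"hand": 1,"tx": -0.06,"ty": -0.05,"tz": 0.11,"wx": 0,"wy": -0.06,"wz": 0},
  {"hand": 1,"tx": 0,"ty": -0.08,"tz": 0,"wx": 0,"wy": 0,"wz": 0},
  {"hand": 1,"tx": 0,"ty": -0.08,"tz": 0,"wx": 0,"wy": 0,"wz": 0},
  {"hand": 1,"tx": 0,"ty": -0.08,"tz": 0,"wx": 0,"wy": 0,"wz": 0},
  {"hand": 1,"tx": 0,"ty": -0.08,"tz": 0,"wx": 0,"wy": 0,"wz": 0},
  {"hand": 1,"tx": 0,"ty": -0.08,"tz": 0,"wx": 0,"wy": 0,"wz": 0},
  {"hand": 1,"tx": 0,"ty": -0.08,"tz": 0,"wx": 0,"wy": 0,"wz": 0},
  {"hand": 1,"tx": 0,"ty": -0.08,"tz": 0,"wx": 0,"wy": 0,"wz": 0},
])

```text
time: 4.33
tool_pos: [463.8, 125.0, 72.4]
tcp_rot: [3.141, -0.0, 0.213]
contact_force: [0.6, -1.4, 1.8]
grip_width: 0.6
```

```bash
python3 - <<'E'
from h import *
go([-95,-12],59)
E
```

```text
t 4.3333 tips own [-95.4 -47.5] z 58.4 rot [ 3.1413e+00 -2.0000e-04  2.1320e-01] F [ 0.6 -1.4  1.8] w 0.5777996342542905
shift shares [ 0.01  -0.887 -0.016] wz 0.015
```

Emit:
drive_tool([
  {"hand": 1,"tx": 0,"ty": -0.08,"tz": 0,"wx": 0,"wy": 0,"wz": 0},
  {"hand": 1,"tx": 0,"ty": -0.08,"tz": 0,"wx": 0,"wy": 0,"wz": 0},
  {"hand": 1,"tx": 0,"ty": -0.08,"tz": -0.01,"wx": 0,"wy": 0,"wz": 0},
  {"hand": 1,"tx": 0,"ty": -0.08,"tz": 0,"wx": 0,"wy": 0,"wz": 0},
  {"hand": 1,"tx": 0,"ty": -0.08,"tz": 0,"wx": 0,"wy": 0,"wz": 0},
  {"hand": 1,"tx": 0,"ty": -0.08,"tz": 0,"wx": 0,"wy": 0,"wz": 0},
  {"hand": 1,"tx": 0,"ty": -0.08,"tz": 0,"wx": 0,"wy": 0,"wz": 0},
  {"hand": 1,"tx": 0,"ty": -0.08,"tz": 0,"wx": 0,"wy": 0,"wz": 0},
  {"hand": 1,"tx": 0,"ty": -0.08,"tz": 0,"wx": 0,"wy": 0,"wz": 0},
  {"hand": 1,"tx": 0,"ty": -0.04,"tz": 0,"wx": 0,"wy": 0,"wz": 0},
  {"hand": 1,"tx": 0,"ty": 0,"tz": 0,"wx": 0,"wy": 0,"wz": 0},
])

```text
time: 5.25
tool_pos: [457.1, 154.9, 72.7]
tcp_rot: [-3.141, 0.0, 0.213]
contact_force: [0.1, -0.5, -0.7]
grip_width: 0.2
```

```bash
python3 - <<'E'
from h import *
go([-95,-7],59)
a=capture("side")[160:310,190:380,::-1];cv2.imwrite("pics/sidez3.png",cv2.resize(a,None,fx=4,fy=4,interpolation=cv2.INTER_CUBIC))
E
```

```text
t 5.25 tips own [-95.5 -16.9] z 58.7 rot [-3.1414e+00  1.0000e-04  2.1340e-01] F [ 0.1 -0.5 -0.7] w 0.2117410750410663
shift shares [ 0.014 -0.246 -0.008] wz 0.017
```

View pics/sidez3.png

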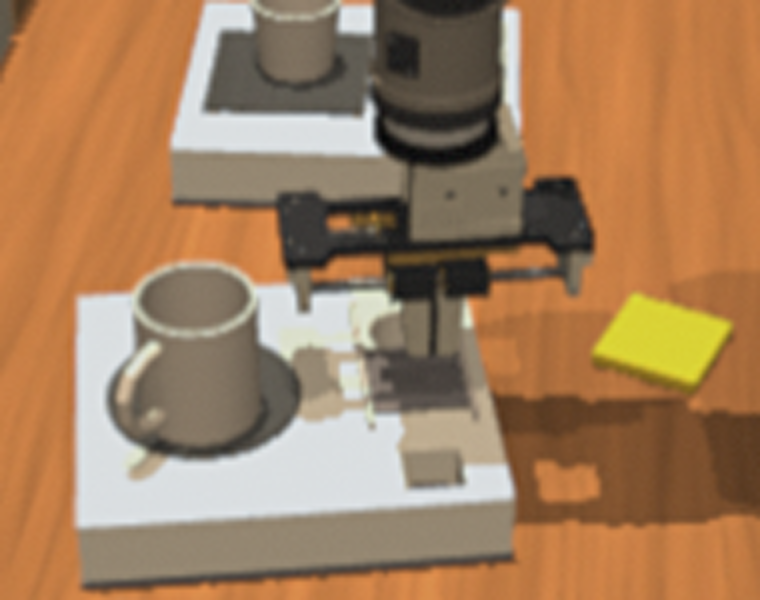

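The cover is sliding, with its near edge at zoomed (420,410). I creep to the stop, watching the force.

Emit:
drive_tool([
  {"hand": 1,"tx": 0,"ty": -0.05,"tz": 0,"wx": 0,"wy": 0,"wz": 0},
  {"hand": 1,"tx": 0,"ty": -0.05,"tz": 0,"wx": 0,"wy": 0,"wz": 0},
  {"hand": 1,"tx": 0,"ty": -0.05,"tz": 0,"wx": 0,"wy": 0,"wz": 0},
  {"hand": 1,"tx": 0,"ty": -0.03,"tz": 0,"wx": 0,"wy": 0,"wz": 0},
  {"hand": 1,"tx": 0,"ty": 0,"tz": 0,"wx": 0,"wy": 0,"wz": 0},
])

```text
time: 5.72
tool_pos: [455.6, 161.8, 72.7]
tcp_rot: [-3.142, 0.0, 0.213]
contact_force: [0.1, 1.0, 0.0]
grip_width: 0.6
```

```bash
python3 - <<'E'
from h import *
go([-95,-7],59)
E
```

```text
t 5.7167 tips own [-95.6  -9.9] z 58.7 rot [-3.1415e+00  1.0000e-04  2.1320e-01] F [0.1 1.  0. ] w 0.5804788624739631
shift shares [ 0.014 -0.071 -0.008] wz 0.015
```

Emit:
drive_tool([
  {"hand": 1,"tx": 0,"ty": -0.03,"tz": 0,"wx": 0,"wy": 0,"wz": 0},
  {"hand": 1,"tx": 0,"ty": -0.03,"tz": 0,"wx": 0,"wy": 0,"wz": 0},
  {"hand": 1,"tx": 0,"ty": 0,"tz": 0,"wx": 0,"wy": 0,"wz": 0},
])

```text
time: 5.97
tool_pos: [455.2, 163.6, 72.7]
tcp_rot: [3.141, 0.0, 0.213]
contact_force: [-0.2, -4.1, 1.1]
grip_width: 0.1
```

Emit:
drive_tool([
  {"hand": 1,"tx": 0,"ty": -0.02,"tz": 0,"wx": 0,"wy": 0,"wz": 0},
  {"hand": 1,"tx": 0,"ty": 0,"tz": 0,"wx": 0,"wy": 0,"wz": 0},
])

```text
time: 6.13
tool_pos: [455.2, 163.7, 72.7]
tcp_rot: [3.14, 0.0, 0.214]
contact_force: [-0.3, -7.8, 1.1]
grip_width: 0.3
```

```bash
python3 - <<'E'
from h import *
go([-95,-7],59)
for n,(r0,r1,c0,c1) in {"side":(220,310,200,325),"top":(160,255,180,270)}.items():
    a=capture(n)[r0:r1,c0:c1,::-1];cv2.imwrite(f"pics/{n}z4.png",cv2.resize(a,None,fx=6,fy=6,interpolation=cv2.INTER_CUBIC))
E
```

```text
t 6.1333 tips own [-95.6  -7.9] z 58.7 rot [3.1399e+00 3.0000e-04 2.1350e-01] F [-0.3 -7.8  1.1] w 0.28576475927371536
shift shares [ 0.014 -0.022 -0.008] wz 0.019
```

View pics/sidez4.png

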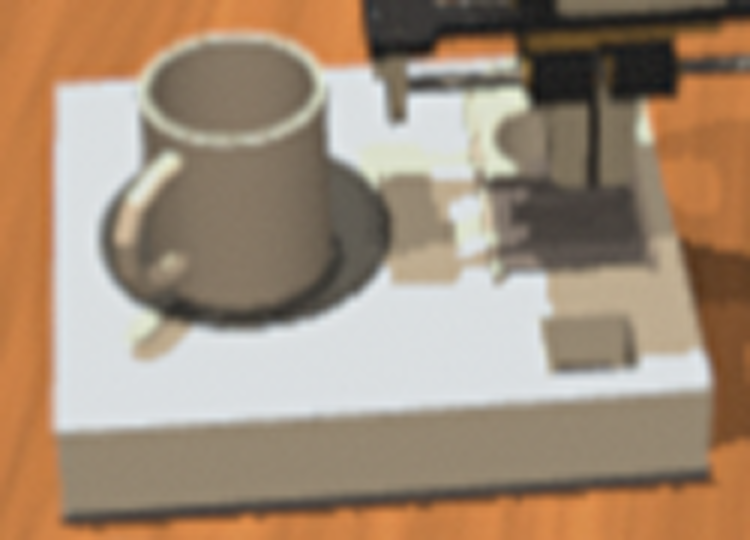

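The force rose to 8 N with no further motion at own y = -7.9 (stop expected near -6.5). The cover's near edge is at the rail ends (565,268) and the well is visible at (525,140), so it is fully open. I back off, raise and move over the well.

Emit:
drive_tool([
  {"hand": 1,"tx": 0,"ty": 0.2,"tz": 0,"wx": 0,"wy": 0,"wz": 0},
  {"hand": 1,"tx": 0.05,"ty": 0.3,"tz": -0.3,"wx": 0,"wy": 0,"wz": 0},
  {"hand": 1,"tx": 0.1,"ty": 0.3,"tz": -0.3,"wx": 0,"wy": 0,"wz": 0},
  {"hand": 1,"tx": 0.1,"ty": 0.3,"tz": 0,"wx": 0,"wy": 0,"wz": 0.02},
  {"hand": 1,"tx": 0,"ty": 0.1,"tz": 0,"wx": 0,"wy": 0,"wz": 0},
  {"hand": 1,"tx": 0,"ty": 0,"tz": 0,"wx": 0,"wy": 0,"wz": 0},
  {"hand": 1,"tx": 0,"ty": 0,"tz": 0,"wx": 0,"wy": 0,"wz": 0},
])

```text
time: 6.82
tool_pos: [474.4, 119.7, 95.9]
tcp_rot: [-3.141, 0.001, 0.21]
contact_force: [0.0, 0.1, 0.1]
grip_width: 0.2
```

```bash
python3 - <<'E'
from h import *
go([-85,-55],55)
for n,(r0,r1,c0,c1) in {"side":(220,310,200,325),"top":(160,255,180,270)}.items():
    a=capture(n)[r0:r1,c0:c1,::-1];cv2.imwrite(f"pics/{n}z5.png",cv2.resize(a,None,fx=6,fy=6,interpolation=cv2.INTER_CUBIC))
E
```

```text
t 6.8167 tips own [-86.1 -54.9] z 81.9 rot [-3.1411e+00  1.5000e-03  2.1040e-01] F [0.  0.1 0.1] w 0.20870874589496347
shift shares [0.028 0.003 0.673] wz -0.017
```

View pics/sidez5.png

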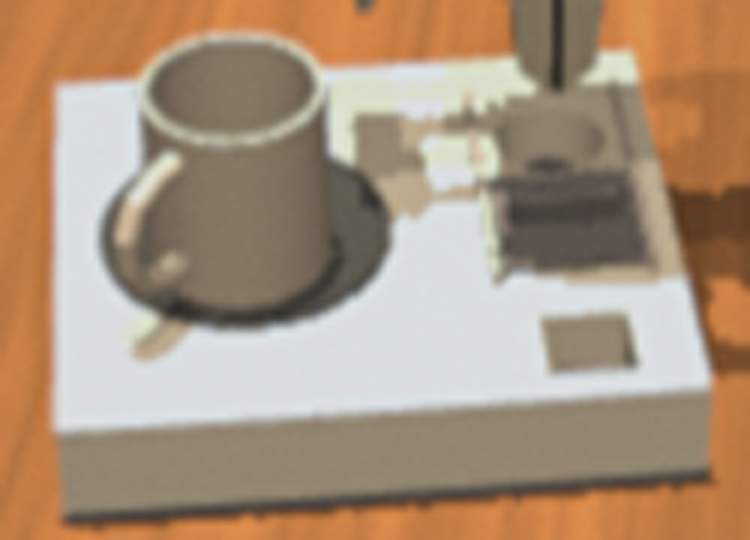

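View pics/topz5.png

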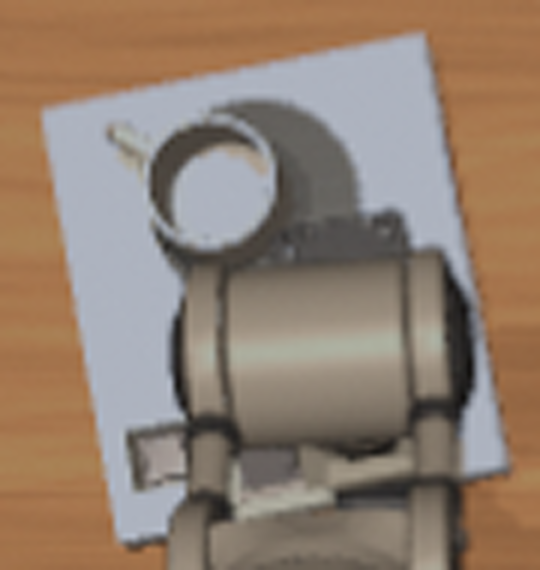

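The well is clear of the cover: its rim spans about (497..606, 108..172) in the side zoom. The cover sits fully at the rail ends. I check the well centre.

```bash
python3 - <<'E'
from h import *
q=(np.float64([[497,139],[606,136],[550,172],[552,108],[505,270],[645,266]])+.5)/6-.5+(200,220)
print(own(rays("side",q,50.),O,YAW).round(1).tolist(), own(rays("side",q,54.5),O,YAW).round(1)[4:].tolist())
E
```

```text
[[-62.8, -57.9], [-110.6, -55.1], [-83.1, -32.1], [-89.5, -77.9], [-56.5, 31.7], [-114.7, 35.2]] [[-55.9, 37.1], [-113.8, 40.6]]
```

Well centre by image is (-86.5,-55.5) against nominal (-85,-55), and the cover edge is at about 38.8 (nominal 38). I descend.

Emit:
drive_tool([
  {"hand": 1,"tx": 0.02,"ty": 0.01,"tz": 0.3,"wx": 0,"wy": 0,"wz": 0},
  {"hand": 1,"tx": 0,"ty": 0,"tz": 0.3,"wx": 0,"wy": 0,"wz": 0},
  {"hand": 1,"tx": 0,"ty": 0,"tz": 0.2,"wx": 0,"wy": 0,"wz": 0},
  {"hand": 1,"tx": 0,"ty": 0,"tz": 0.2,"wx": 0,"wy": 0,"wz": 0},
  {"hand": 1,"tx": 0,"ty": 0,"tz": 0.2,"wx": 0,"wy": 0,"wz": 0},
  {"hand": 1,"tx": 0,"ty": 0,"tz": 0,"wx": 0,"wy": 0,"wz": 0},
  {"hand": 1,"tx": 0,"ty": 0,"tz": 0,"wx": 0,"wy": 0,"wz": 0},
])

```text
time: 7.5
tool_pos: [475.6, 119.7, 48.3]
tcp_rot: [-3.142, 0.001, 0.211]
contact_force: [-0.7, -0.5, 0.3]
grip_width: 0.6
```

```bash
python3 - <<'E'
from h import *
go([-85.5,-55.5],22)
E
```

```text
t 7.5 tips own [-84.9 -55.2] z 34.3 rot [-3.1416e+00  1.0000e-03  2.1150e-01] F [-0.7 -0.5  0.3] w 0.6090332249191607
shift shares [-0.015  0.008  0.308] wz -0.005
```

No contact yet. I press the key down in small steps.

Emit:
drive_tool([
  {"hand": 1,"tx": 0,"ty": 0,"tz": 0.1,"wx": 0,"wy": 0,"wz": 0},
  {"hand": 1,"tx": 0,"ty": 0,"tz": 0.1,"wx": 0,"wy": 0,"wz": 0},
  {"hand": 1,"tx": 0,"ty": 0,"tz": 0.05,"wx": 0,"wy": 0,"wz": 0},
  {"hand": 1,"tx": 0,"ty": 0,"tz": 0,"wx": 0,"wy": 0,"wz": 0},
])

```text
time: 7.83
tool_pos: [476.5, 119.7, 38.8]
tcp_rot: [3.141, -0.001, 0.211]
contact_force: [1.4, 0.6, 3.1]
grip_width: 0.5
```

Emit:
drive_tool([
  {"hand": 1,"tx": 0,"ty": 0,"tz": 0.04,"wx": 0,"wy": 0,"wz": 0},
  {"hand": 1,"tx": 0,"ty": 0,"tz": 0.02,"wx": 0,"wy": 0,"wz": 0},
  {"hand": 1,"tx": 0,"ty": 0,"tz": 0,"wx": 0,"wy": 0,"wz": 0},
])

```text
time: 8.08
tool_pos: [476.5, 119.7, 36.6]
tcp_rot: [3.141, -0.001, 0.211]
contact_force: [1.5, 0.5, 4.9]
grip_width: 0.3
```

```bash
python3 - <<'E'
from h import *
go([-85.5,-55.5],22)
E
```

```text
t 8.0833 tips own [-84.  -55.4] z 22.6 rot [ 3.1414e+00 -1.4000e-03  2.1130e-01] F [1.5 0.5 4.9] w 0.25511172399031895
shift shares [-0.037  0.003  0.014] wz -0.007
```

Emit:
drive_tool([
  {"hand": 1,"tx": 0,"ty": 0,"tz": 0.03,"wx": 0,"wy": 0,"wz": 0},
  {"hand": 1,"tx": 0,"ty": 0,"tz": 0,"wx": 0,"wy": 0,"wz": 0},
  {"hand": 1,"tx": 0,"ty": 0,"tz": 0,"wx": 0,"wy": 0,"wz": 0},
])

```text
time: 8.33
tool_pos: [476.5, 119.7, 36.1]
tcp_rot: [3.141, -0.002, 0.211]
contact_force: [-0.9, -0.4, 11.4]
grip_width: 0.8
```

The force is now 11 N with the tip at 22.1 mm, so the key is fully down. I hold for over 2 s.

Emit:
drive_tool([
  {"hand": 1,"tx": 0,"ty": 0,"tz": 0,"wx": 0,"wy": 0,"wz": 0},
  {"hand": 1,"tx": 0,"ty": 0,"tz": 0,"wx": 0,"wy": 0,"wz": 0},
  {"hand": 1,"tx": 0,"ty": 0,"tz": 0,"wx": 0,"wy": 0,"wz": 0},
  {"hand": 1,"tx": 0,"ty": 0,"tz": 0,"wx": 0,"wy": 0,"wz": 0},
  {"hand": 1,"tx": 0,"ty": 0,"tz": 0,"wx": 0,"wy": 0,"wz": 0},
  {"hand": 1,"tx": 0,"ty": 0,"tz": 0,"wx": 0,"wy": 0,"wz": 0},
  {"hand": 1,"tx": 0,"ty": 0,"tz": 0,"wx": 0,"wy": 0,"wz": 0},
  {"hand": 1,"tx": 0,"ty": 0,"tz": 0,"wx": 0,"wy": 0,"wz": 0},
  {"hand": 1,"tx": 0,"ty": 0,"tz": 0,"wx": 0,"wy": 0,"wz": 0},
  {"hand": 1,"tx": 0,"ty": 0,"tz": 0,"wx": 0,"wy": 0,"wz": 0},
  {"hand": 1,"tx": 0,"ty": 0,"tz": 0,"wx": 0,"wy": 0,"wz": 0},
  {"hand": 1,"tx": 0,"ty": 0,"tz": 0,"wx": 0,"wy": 0,"wz": 0},
  {"hand": 1,"tx": 0,"ty": 0,"tz": 0,"wx": 0,"wy": 0,"wz": 0},
  {"hand": 1,"tx": 0,"ty": 0,"tz": 0,"wx": 0,"wy": 0,"wz": 0},
  {"hand": 1,"tx": 0,"ty": 0,"tz": 0,"wx": 0,"wy": 0,"wz": 0},
  {"hand": 1,"tx": 0,"ty": 0,"tz": 0,"wx": 0,"wy": 0,"wz": 0},
])

```text
time: 9.67
tool_pos: [476.4, 119.7, 36.1]
tcp_rot: [3.141, -0.002, 0.211]
contact_force: [-0.9, 0.9, 11.7]
grip_width: 0.2
```

Emit:
drive_tool([
  {"hand": 1,"tx": 0,"ty": 0,"tz": 0,"wx": 0,"wy": 0,"wz": 0},
  {"hand": 1,"tx": 0,"ty": 0,"tz": 0,"wx": 0,"wy": 0,"wz": 0},
  {"hand": 1,"tx": 0,"ty": 0,"tz": 0,"wx": 0,"wy": 0,"wz": 0},
  {"hand": 1,"tx": 0,"ty": 0,"tz": 0,"wx": 0,"wy": 0,"wz": 0},
  {"hand": 1,"tx": 0,"ty": 0,"tz": 0,"wx": 0,"wy": 0,"wz": 0},
  {"hand": 1,"tx": 0,"ty": 0,"tz": 0,"wx": 0,"wy": 0,"wz": 0},
  {"hand": 1,"tx": 0,"ty": 0,"tz": 0,"wx": 0,"wy": 0,"wz": 0},
  {"hand": 1,"tx": 0,"ty": 0,"tz": 0,"wx": 0,"wy": 0,"wz": 0},
  {"hand": 1,"tx": 0,"ty": 0,"tz": 0,"wx": 0,"wy": 0,"wz": 0},
  {"hand": 1,"tx": 0,"ty": 0,"tz": 0,"wx": 0,"wy": 0,"wz": 0},
])

```text
time: 10.5
tool_pos: [476.5, 119.7, 36.1]
tcp_rot: [3.141, -0.002, 0.211]
contact_force: [-0.6, 0.0, 11.8]
grip_width: 0.1
```

```bash
python3 - <<'E'
from h import *
go([-95,30],90)
E
```

```text
t 10.5 tips own [-84.  -55.4] z 22.1 rot [ 3.1413e+00 -1.8000e-03  2.1140e-01] F [-0.6  0.  11.8] w 0.13991265078256723
shift shares [-0.272 -2.134 -1.698] wz -0.006
```

Held for about 2.3 s at 11.5 N. Up and clear, then over to the far side of the ridge.

Emit:
drive_tool([
  {"hand": 1,"tx": 0,"ty": 0,"tz": -0.1,"wx": 0,"wy": 0,"wz": 0},
  {"hand": 1,"tx": 0,"ty": 0,"tz": -0.3,"wx": 0,"wy": 0,"wz": 0},
  {"hand": 1,"tx": 0,"ty": 0,"tz": -0.5,"wx": 0,"wy": 0,"wz": 0},
  {"hand": 1,"tx": 0,"ty": 0,"tz": -0.6,"wx": 0,"wy": 0,"wz": 0},
  {"hand": 1,"tx": 0,"ty": 0,"tz": -0.4,"wx": 0,"wy": 0,"wz": 0},
  {"hand": 1,"tx": -0.1,"ty": -0.3,"tz": 0,"wx": 0,"wy": 0,"wz": 0},
  {"hand": 1,"tx": -0.1,"ty": -0.6,"tz": 0,"wx": 0,"wy": 0,"wz": 0},
  {"hand": 1,"tx": -0.1,"ty": -0.6,"tz": 0,"wx": 0,"wy": 0,"wz": 0},
  {"hand": 1,"tx": 0,"ty": -0.5,"tz": 0,"wx": 0,"wy": 0,"wz": 0},
  {"hand": 1,"tx": 0,"ty": -0.2,"tz": 0,"wx": 0,"wy": 0,"wz": 0},
  {"hand": 1,"tx": 0,"ty": 0,"tz": 0,"wx": 0,"wy": 0,"wz": 0},
  {"hand": 1,"tx": 0,"ty": 0,"tz": 0,"wx": 0,"wy": 0,"wz": 0},
])

```text
time: 11.5
tool_pos: [445.2, 203.0, 110.4]
tcp_rot: [3.141, 0.001, 0.213]
contact_force: [0.4, 0.1, -0.1]
grip_width: 0.1
```

```bash
python3 - <<'E'
from h import *
go([-97,33],59)
a=capture("side")[160:310,190:380,::-1];cv2.imwrite("pics/sidez6.png",cv2.resize(a,None,fx=4,fy=4,interpolation=cv2.INTER_CUBIC))
E
```

```text
t 11.5 tips own [-97.1  32.7] z 96.4 rot [3.141e+00 1.300e-03 2.127e-01] F [ 0.4  0.1 -0.1] w 0.13285699624567618
shift shares [ 0.004 -0.009  0.936] wz 0.009
```

View pics/sidez6.png

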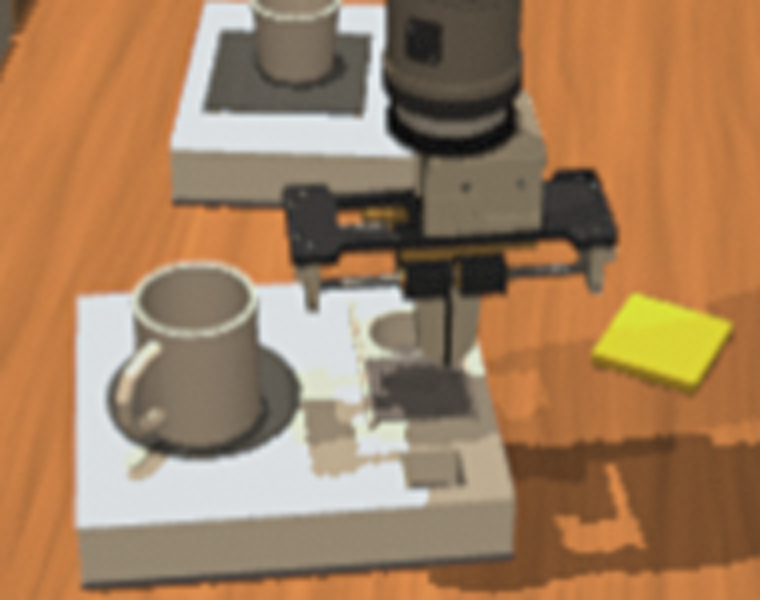

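The cover is still open and the mug is clear of the gripper. I descend on the +y side of the ridge.

Emit:
drive_tool([
  {"hand": 1,"tx": 0,"ty": -0.01,"tz": 0.2,"wx": 0,"wy": 0,"wz": 0},
  {"hand": 1,"tx": 0,"ty": 0,"tz": 0.3,"wx": 0,"wy": 0,"wz": 0},
  {"hand": 1,"tx": 0,"ty": 0,"tz": 0.2,"wx": 0,"wy": 0,"wz": 0},
  {"hand": 1,"tx": 0,"ty": 0,"tz": 0.1,"wx": 0,"wy": 0,"wz": 0},
  {"hand": 1,"tx": 0,"ty": 0,"tz": 0.05,"wx": 0,"wy": 0,"wz": 0},
  {"hand": 1,"tx": 0,"ty": 0,"tz": 0.05,"wx": 0,"wy": 0,"wz": 0},
  {"hand": 1,"tx": 0,"ty": 0,"tz": 0,"wx": 0,"wy": 0,"wz": 0},
  {"hand": 1,"tx": 0,"ty": 0,"tz": 0,"wx": 0,"wy": 0,"wz": 0},
])

```text
time: 12.22
tool_pos: [445.8, 203.5, 75.3]
tcp_rot: [3.142, -0.0, 0.211]
contact_force: [0.3, -0.9, 0.4]
grip_width: 0.9
```

```bash
python3 - <<'E'
from h import *
go([-97,-40],59)
E
```

```text
t 12.2167 tips own [-96.4  33. ] z 61.3 rot [ 3.1415e+00 -4.0000e-04  2.1120e-01] F [ 0.3 -0.9  0.4] w 0.9153563606821292
shift shares [-0.015  1.826  0.056] wz -0.008
```

Emit:
drive_tool([
  {"hand": 1,"tx": 0,"ty": 0.08,"tz": 0.05,"wx": 0,"wy": 0,"wz": 0},
  {"hand": 1,"tx": 0,"ty": 0.08,"tz": 0,"wx": 0,"wy": 0,"wz": 0},
  {"hand": 1,"tx": 0,"ty": 0.08,"tz": 0,"wx": 0,"wy": 0,"wz": 0},
  {"hand": 1,"tx": 0,"ty": 0.08,"tz": 0,"wx": 0,"wy": 0,"wz": 0},
  {"hand": 1,"tx": 0,"ty": 0.08,"tz": 0,"wx": 0,"wy": 0,"wz": 0},
  {"hand": 1,"tx": 0,"ty": 0.08,"tz": 0,"wx": 0,"wy": 0,"wz": 0},
  {"hand": 1,"tx": 0,"ty": 0.08,"tz": 0,"wx": 0,"wy": 0,"wz": 0},
  {"hand": 1,"tx": 0,"ty": 0.08,"tz": 0,"wx": 0,"wy": 0,"wz": 0},
  {"hand": 1,"tx": 0,"ty": 0.08,"tz": 0,"wx": 0,"wy": 0,"wz": 0},
  {"hand": 1,"tx": 0,"ty": 0.08,"tz": 0,"wx": 0,"wy": 0,"wz": 0},
])

```text
time: 13.05
tool_pos: [452.4, 171.9, 73.1]
tcp_rot: [3.142, -0.0, 0.211]
contact_force: [-1.1, 1.1, 1.3]
grip_width: 0.7
```

Emit:
drive_tool([
  {"hand": 1,"tx": 0,"ty": 0.08,"tz": 0,"wx": 0,"wy": 0,"wz": 0},
  {"hand": 1,"tx": 0,"ty": 0.08,"tz": 0,"wx": 0,"wy": 0,"wz": 0},
  {"hand": 1,"tx": 0,"ty": 0.08,"tz": 0,"wx": 0,"wy": 0,"wz": 0},
  {"hand": 1,"tx": 0,"ty": 0.08,"tz": 0,"wx": 0,"wy": 0,"wz": 0},
  {"hand": 1,"tx": 0,"ty": 0.08,"tz": 0,"wx": 0,"wy": 0,"wz": 0},
  {"hand": 1,"tx": 0,"ty": 0.08,"tz": 0,"wx": 0,"wy": 0,"wz": 0},
  {"hand": 1,"tx": 0,"ty": 0.08,"tz": 0,"wx": 0,"wy": 0,"wz": 0},
  {"hand": 1,"tx": 0,"ty": 0.08,"tz": 0,"wx": 0,"wy": 0,"wz": 0},
  {"hand": 1,"tx": 0,"ty": 0.08,"tz": 0,"wx": 0,"wy": 0,"wz": 0},
  {"hand": 1,"tx": 0,"ty": 0.08,"tz": 0,"wx": 0,"wy": 0,"wz": 0},
  {"hand": 1,"tx": 0,"ty": 0.04,"tz": 0,"wx": 0,"wy": 0,"wz": 0},
  {"hand": 1,"tx": 0,"ty": 0,"tz": 0,"wx": 0,"wy": 0,"wz": 0},
])

```text
time: 14.05
tool_pos: [459.4, 138.9, 73.0]
tcp_rot: [3.141, 0.0, 0.211]
contact_force: [0.2, -0.7, -0.2]
grip_width: 0.7
```

```bash
python3 - <<'E'
from h import *
go([-97,-40],59)
E
```

```text
t 14.05 tips own [-96.7 -33. ] z 59.0 rot [3.1412e+00 2.0000e-04 2.1100e-01] F [ 0.2 -0.7 -0.2] w 0.6609403076666895
shift shares [-0.008  0.175  0.   ] wz -0.01
```

Emit:
drive_tool([
  {"hand": 1,"tx": 0,"ty": 0.05,"tz": 0,"wx": 0,"wy": 0,"wz": 0},
  {"hand": 1,"tx": 0,"ty": 0.05,"tz": 0,"wx": 0,"wy": 0,"wz": 0},
  {"hand": 1,"tx": 0,"ty": 0.04,"tz": 0,"wx": 0,"wy": 0,"wz": 0},
  {"hand": 1,"tx": 0,"ty": 0,"tz": 0,"wx": 0,"wy": 0,"wz": 0},
])

```text
time: 14.38
tool_pos: [460.5, 133.6, 73.0]
tcp_rot: [3.141, 0.0, 0.211]
contact_force: [-0.2, 0.1, -0.1]
grip_width: 0.6
```

Emit:
drive_tool([
  {"hand": 1,"tx": 0,"ty": 0.03,"tz": 0,"wx": 0,"wy": 0,"wz": 0},
  {"hand": 1,"tx": 0,"ty": 0.02,"tz": 0,"wx": 0,"wy": 0,"wz": 0},
  {"hand": 1,"tx": 0,"ty": 0,"tz": 0,"wx": 0,"wy": 0,"wz": 0},
])

```text
time: 14.63
tool_pos: [460.9, 131.9, 73.0]
tcp_rot: [3.142, 0.0, 0.211]
contact_force: [0.2, 1.2, -0.5]
grip_width: 0.4
```

```bash
python3 - <<'E'
from h import *
go([-97,-42],59)
E
```

```text
t 14.6333 tips own [-96.7 -40.2] z 59.0 rot [3.1415e+00 2.0000e-04 2.1130e-01] F [ 0.2  1.2 -0.5] w 0.3807782576108213
shift shares [-0.007  0.045  0.   ] wz -0.007
```

Emit:
drive_tool([
  {"hand": 1,"tx": 0,"ty": 0.03,"tz": 0,"wx": 0,"wy": 0,"wz": 0},
  {"hand": 1,"tx": 0,"ty": 0,"tz": 0,"wx": 0,"wy": 0,"wz": 0},
])

```text
time: 14.8
tool_pos: [461.0, 131.6, 73.0]
tcp_rot: [-3.14, 0.0, 0.211]
contact_force: [-1.9, 6.0, 0.1]
grip_width: 0.5
```

Emit:
drive_tool([
  {"hand": 1,"tx": 0,"ty": 0.03,"tz": 0,"wx": 0,"wy": 0,"wz": 0},
  {"hand": 1,"tx": 0,"ty": 0,"tz": 0,"wx": 0,"wy": 0,"wz": 0},
])

```text
time: 14.97
tool_pos: [461.0, 131.4, 73.1]
tcp_rot: [-3.139, -0.0, 0.21]
contact_force: [-2.7, 12.1, 0.2]
grip_width: 0.1
```

```bash
python3 - <<'E'
from h import *
go([-97,-42],59)
a=capture("side")[160:310,190:380,::-1];cv2.imwrite("pics/sidez7.png",cv2.resize(a,None,fx=4,fy=4,interpolation=cv2.INTER_CUBIC))
E
```

```text
t 14.9667 tips own [-96.7 -40.6] z 59.1 rot [-3.1385 -0.      0.2104] F [-2.7 12.1  0.2] w 0.09725951109793789
shift shares [-0.007  0.035  0.001] wz -0.017
```

View pics/sidez7.png

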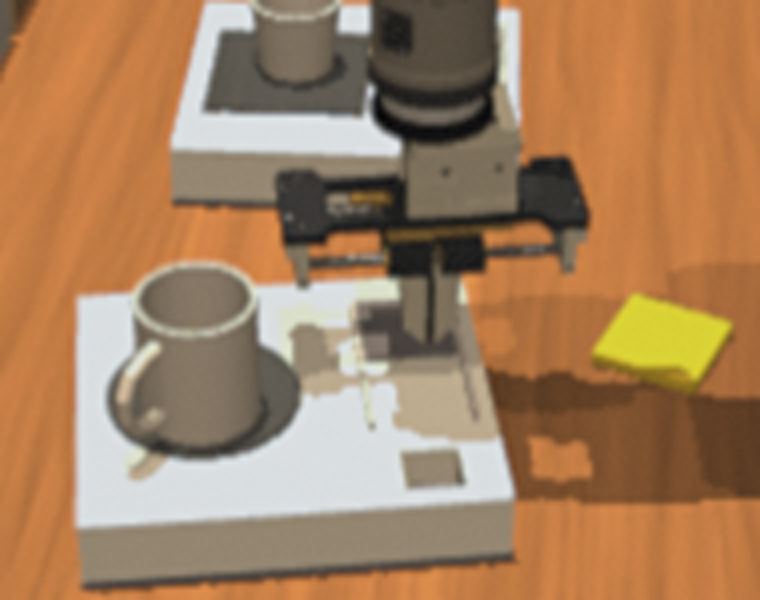

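The force rose to 12 N at own y = -40.6 without further motion, so the cover is at its shut stop. I back off and rise clear.

Emit:
drive_tool([
  {"hand": 1,"tx": 0,"ty": -0.15,"tz": 0,"wx": 0,"wy": 0,"wz": 0},
  {"hand": 1,"tx": 0,"ty": -0.15,"tz": -0.1,"wx": 0,"wy": 0,"wz": 0},
  {"hand": 1,"tx": 0,"ty": 0,"tz": -0.5,"wx": 0,"wy": 0,"wz": 0},
  {"hand": 1,"tx": 0,"ty": 0,"tz": -0.8,"wx": 0,"wy": 0,"wz": 0},
  {"hand": 1,"tx": 0,"ty": 0,"tz": -0.8,"wx": 0,"wy": 0,"wz": 0},
  {"hand": 1,"tx": 0,"ty": 0,"tz": -0.8,"wx": 0,"wy": 0,"wz": 0},
  {"hand": 1,"tx": 0,"ty": 0,"tz": -0.6,"wx": 0,"wy": 0,"wz": 0},
  {"hand": 1,"tx": 0,"ty": 0.5,"tz": -0.3,"wx": 0,"wy": 0,"wz": 0.5},
  {"hand": 1,"tx": 0,"ty": 0.8,"tz": 0,"wx": 0,"wy": 0,"wz": 0.8},
  {"hand": 1,"tx": 0,"ty": 0.8,"tz": 0,"wx": 0,"wy": 0,"wz": 0.8},
  {"hand": 1,"tx": 0,"ty": 0.8,"tz": 0,"wx": 0,"wy": 0,"wz": 0.8},
  {"hand": 1,"tx": 0,"ty": 0.8,"tz": 0,"wx": 0,"wy": 0,"wz": 0.8},
  {"hand": 1,"tx": 0,"ty": 0.5,"tz": 0,"wx": 0,"wy": 0,"wz": 0.5},
  {"hand": 1,"tx": 0,"ty": 0,"tz": 0,"wx": 0,"wy": 0,"wz": 0},
  {"hand": 1,"tx": 0,"ty": 0,"tz": 0,"wx": 0,"wy": 0,"wz": 0},
])

```text
time: 16.27
tool_pos: [468.8, -26.2, 229.3]
tcp_rot: [3.141, -0.0, -0.157]
contact_force: [0.3, 0.4, -0.8]
grip_width: 0.6
```

```bash
python3 - <<'E'
from h import *
go([-97,-42],59)
cv2.imwrite("pics/top8.png",capture("top")[:,:,::-1])
s=capture("side")[:,:,::-1];cv2.imwrite("pics/side8.png",s)
cv2.imwrite("pics/sidez8.png",cv2.resize(s[220:310,200:325],None,fx=6,fy=6,interpolation=cv2.INTER_CUBIC))
E
```

```text
t 16.2667 tips own [-122.2 -196.4] z 215.3 rot [ 3.1413e+00 -1.0000e-04 -1.5700e-01] F [ 0.3  0.4 -0.8] w 0.592750503016368
shift shares [-0.804 -3.828  3.907] wz -4.227
```

View pics/sidez8.png

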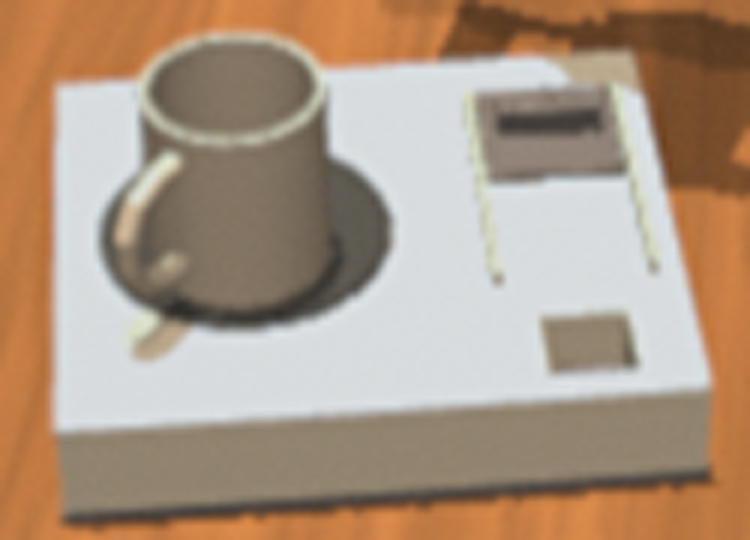

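View pics/top8.png

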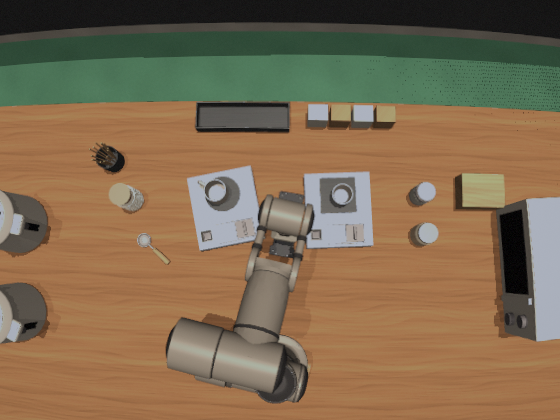

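The cover now sits at the top of its rails (zoomed edges y 88 to 180), against 105 to 193 at the start. Mug and bystanders look unmoved. One numeric check, then I hand in.

```bash
python3 - <<'E'
from h import *
q=(np.float64([[478,94],[608,86],[492,181],[624,174]])+.5)/6-.5+(200,220)
print("cover corners own",own(rays("side",q,54.5),O,YAW).round(1).tolist(),"shut: y -86..-24")
a=cv2.imread("pics/side0.png");b=cv2.imread("pics/side8.png")
a2=cv2.imread("pics/top0.png");b2=cv2.imread("pics/top8.png")
for n,x,y,rs in(("side",a,b,{"mug":(215,222,262,275),"jarL":(195,310,250,400),"spoon":(280,330,345,378),"cup":(245,150,280,185)}),("top",a2,b2,{"mug":(195,170,240,212),"cup":(320,178,360,212),"right":(405,175,445,250),"left":(90,140,175,270),"sqcover":(345,222,370,246)})):
    for k,(x0,y0,x1,y1) in rs.items(): print(n,k,(cv2.absdiff(x[y0:y1,x0:x1],y[y0:y1,x0:x1]).max(2)>25).sum())
E
```

```text
cover corners own [[-57.3, -85.6], [-115.6, -85.6], [-56.9, -22.7], [-113.8, -21.7]] shut: y -86..-24
side mug 0
side jarL 0
side spoon 0
side cup 0
top mug 0
top cup 0
top right 0
top left 0
top sqcover 0
```

```bash
python3 -c "
from plant import *
print(close_job())"
```

```text
the job is handed in; nothing more can be done
None
```

The round-plate warmer is reset and its cover is shut again. I handed the job in at about 16.4 s of the 53 s allowed; no verdict was reported.

- **Opening:** with shut fingertips I pushed the ridge to the open stop. The tool stopped moving as the force rose to 8 N, and in the image the cover's edge was at its expected open position within about 1 mm.
- **Reset key:** I pressed it with about 11.5 N, tips 22.1 mm above the counter (22 mm is fully down), for about 2.3 s. I then lifted straight out, so the key should have come back up by its spring. The cover now hides it, so I did not see this.
- **Shutting:** I pushed the ridge back until it stopped at 12 N. The last picture puts the cover at own y -85.6 to about -22, against a nominal -86 to -24. That is 1–2 mm off, within reading error. The tool travel between the two stops fits the full 62 mm stroke.
- **Everything else:** comparing pictures from before and after, the mug, cup, other loose things and the square warmer's cover showed no changed pixels. I did not compare the power keys, but the fingers never went near them. The arm finished clear, with the tips at 215 mm and about zero contact force.

Checks that disagreed slightly: the open stop came 1.4 mm before my prediction, which fits fingers that are 21 mm thick rather than 19 mm. The well centre in the image was 1.5 mm from nominal. Neither affected the job.

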